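# Two-notch child lock of a vanity organiser

## Robot

A 7-joint arm with a two-finger parallel gripper is mounted at the origin on the work surface. World frame = base frame: x ahead of the robot, y to its left, z up, the work surface at z = 0. Lengths are in mm, angles in rad, forces in N, time in s.
With the tool pointing down it reaches from about 350 to 900 mm from the base axis. Payload 8.1 kg.
Tool frame: the origin (TCP) lies midway between the tips of the shut fingers; the grasp point (between the pads) lies 19 mm behind it (robot.grip_depth is the distance from the TCP to the grasp point, in mm); z points along the fingers, y is the direction in which the jaws open and shut (so a half turn about z gives the same grasp; the last joint's range is limited). The gripper opens to 92 mm and grips with 3 to 60 N. Pads are 19 mm wide; open, the fingers measure 130 mm over their backs; the gripper's body (75 mm by 190 mm) begins 47 mm behind the grasp point.
Start: joints at [1.181, 0.434, 0.025, 1.573, -0.012, 1.134, -0.075], TCP at [176.779, -599.493, 204.042] pointing down, gripper open.
Joint ranges: [-2.62, 2.62], [-0.44, 2.09], [-1.27, 1.32], [0.08, 2.57], [-1.32, 4.46], [0.12, 2], [-2.74, 2.74]. Speed limits (rad/s): [2.22, 2.22, 3.01, 3.01, 3.14, 3.14, 3.14].

## Interface

Orientations are given as a 3x3 rotation matrix whose columns are the frame's x, y, z axes.
In Python, from bench import robot gives the robot as it stands.
- The arm moves only by the tool move_arm, never from a script. Its argument "targets" is a list of rows, each an object with "slide": the shift along the tool's x, y, z normalised to -1 to 1, where 1 is 100 mm, a list of three; "angular": the turn, a rotation vector about the tool's x, y, z normalised to -1 to 1, where 1 is 2 rad, a list of three; "gripper": the closure, from 0 (fully open) to 1 (shut). In form: [{"slide": [x, y, z], "angular": [ax, ay, az], "gripper": gripper}, ...]. A call has 1 to 10 rows; each row is the pose to reach, as a shift and turn from the pose measured when the call began, along the tool's axes at that moment; what a row does not reach only later rows make up. A row lasts 1/8 s, in which the tool goes at most 62.5 mm and 10.7 degrees, less where a joint would pass 70% of its speed; a pose out of reach is approached as far as the arm can. A call with a number of a shift or a turn outside -1 to 1 is refused whole. A call with a gripper value outside its range is refused whole. The fingers move at their own pace and stop on an object; the grip force is fixed at half the most. Time passes only in rows, so rows that repeat a pose let the fingers close. It gives the time, the measured TCP pose, the force and the opening at its end, in the units of the state.
- robot.get_state(): the state, without advancing time (a new reading comes with each control period).
- robot.read_camera(name): name is "scene" or "top" or "wrist"; returns a dict with "pixels" (480x640x3 uint8, red, green, blue), "depth" (480x640 float32, mm along the optical axis (not along the pixel's ray), 0 where there is no reading), "K" (3x3 intrinsics, pixels), "cam_to_world" (4x4, takes a point from camera to world coordinates); the wrist camera has in their place "mount" (4x4, takes a point from camera to tool coordinates, whose origin is the TCP and whose axes are the flange's). Camera axes: x right, y down, z forward; pixel columns grow to the right and rows downward; lengths in mm; the calibration is good to about 2 mm. A picture is of the moment at which its call begins: read the wrist's pose just before it.
- robot.job_done(): hands the job in, once; it reports no verdict.
The state is a dict: "time": time; "qpos": joint angles; "qvel": joint speeds; "joint_efforts": joint torques, N m; "eef_pos": TCP position; "eef_rot": TCP orientation; "wrist_force": force on the tool from outside, world axes, zero at the start; "torque": the same for the moment, N m; "width": opening from 0.0 (shut) to 1.0 (fully open).
Only numpy, scipy, OpenCV 4.12 (cv2) and the standard library are available. Lean on these libraries where they do the work, as an engineer would, in place of code of your own. Each camera call takes 0.05 s, during which the arm holds its last target. There are 200 camera calls.

## Task

Unlock the acrylic organiser with the square knob on its top, one notch at a time: pull the knob up out of its notch, turn it anticlockwise (seen from above) to the middle notch, push it fully home and let go; then take a fresh hold on it, pull it up, turn it on to the last notch, push it fully home and let go. Then draw the tray out by its bar handle as far as it goes and let go of it. Leave the things around and on the organiser where they are.

Things in the scene. Friction and masses are not known exactly. Their poses are not given: they have to be found in the camera images.
- organiser: clear acrylic organiser, 200 mm deep (x), 260 mm wide (y), 90 mm high, fixed to the counter; origin under its centre; its front, with the tray, faces its own -x
- collar (a point): fixed aluminium collar on the organiser's top around the knob's foot, 62 mm inside and 88 mm outside diameter, 10 mm high; origin on the knob's axis at the organiser's top, axes as the organiser's. It has three notches (gaps), at -80, 0 and +80 degrees from x (anticlockwise positive): first, middle, last. The knob's key starts in the first
- knob_grip (a point): centre of the steel knob's square head (44 x 44 mm, 34 mm high), on the knob's upright axis over the organiser's centre; x and y are square to the flats and turn with it. Home, it lies 30 mm above the organiser's top: head from 13 to 47 mm above it, so fingertips 14 mm or more above the top clear the collar
- knob_pull (a joint): how far the knob is pulled up, m: 0 is home, 0.018 the upper stop. No spring: 3 N of friction holds it where it is left. The key clears the collar from about 0.0085 up (pull well past that); it can go home only with the key over a notch (within about 5 degrees), and the knob cannot turn while home
- knob_turn (a joint): knob angle, rad, anticlockwise from above: 0 in the first notch, 1.40 in the middle notch, 2.80 in the last (end stop just after). Turns easily (0.04 N m) when pulled up
- tray_handle (a point): middle of the tray's steel bar handle: bar 11 mm thick, 120 mm long along y, level, 35 mm in front of the tray's front and 24 mm below the organiser's top (66 mm above the counter); joined to the front near its two ends (51 mm either side of the middle), open between. x points into the organiser
- tray (a joint): how far the tray is drawn out along the organiser's -x, m: 0 shut, 0.080 at its stop; about 1.5 N of friction. A cam on the knob's shaft blocks it (some 5 mm of play) until the knob is in its last notch
- knob: the knob's square head and round foot, rising and turning with the knob; the foot, 54 mm across, carries the key, a round bar 8 mm thick that points out 54 mm from the axis; origin on the knob's axis, level with the organiser's top when home
- vase: rose ceramic vase, 88 mm across at the belly, 150 mm tall, loose on the counter; origin under its foot
- lotion: plain white bottle, 60 mm across, 150 mm tall, loose on the counter; origin under its foot
- tumbler: clear glass tumbler, 72 mm across, 95 mm tall, loose on the counter; origin under its foot
- sunglasses_case: closed tortoiseshell plastic sunglasses case, 160 x 62 x 47 mm, lying on the counter; origin under its centre, x along its length
- soap_rest: bamboo soap rest with a soap on it, 120 x 80 x 42 mm, on the counter; origin under its centre
- nail_file: stainless nail file, 150 x 17 x 4 mm, lying loose on the organiser's top, to the right of the knob; origin under its centre, x along its length
- compact: round black powder compact, 62 mm across, 16 mm high, lying loose on the organiser's top behind and to the left of the knob; origin under its centre

How it is judged (in metres and radians):
On the way, in this order (a step that is already met when the one before it is completed fails the run):
1. the knob is pulled up out of the first notch (value of joint knob_pull above 0.0075 m and value of joint knob_turn below 0.3 rad), for 0.1 s.
2. the knob is home in the middle notch and let go of (value of joint knob_turn between 1.28 and 1.52 rad and value of joint knob_pull below 0.003 m and contact force between the fingers and knob below 0.2 N), for 0.2 s.
3. the knob is pulled up out of the middle notch (value of joint knob_turn between 1.1 and 1.7 rad and value of joint knob_pull above 0.0075 m), for 0.1 s.
4. the knob is home in the last notch and let go of, with the tray still shut (value of joint knob_turn between 2.68 and 2.92 rad and value of joint knob_pull below 0.003 m and contact force between the fingers and knob below 0.2 N and value of joint tray below 0.012 m), for 0.2 s.
At the end, for the whole second after the job is handed in: the tray is drawn out by more than 70 of its 80 mm and at rest, the knob is in its last notch (2.80 rad within 0.12) and home (within 3 mm), and nothing is held (value of joint knob_turn between 2.68 and 2.92 rad and value of joint knob_pull below 0.003 m and value of joint tray above 0.07 m and velocity of joint tray below 0.01 m/s); the robot touches nothing.
It fails at once if a thing standing on the counter (vase, bottle, tumbler, case or soap rest) is moved by more than 25 mm (distance of any of vase, lotion, tumbler, sunglasses_case, soap_rest from where it was at the start of the episode above 0.025 m).
It fails at once if the nail file or the compact on the organiser is moved by more than 25 mm (distance of any of nail_file, compact from where it was at the start of the episode above 0.025 m).
It also fails if it takes over 56 s, if anything falls off the work surface, if the arm or the gripper's body presses on something with over 40 N, if the wrist force passes 120 N, or if a joint passes its speed limit or range.

## Working session

There is one attempt and no reset: what is moved stays moved. The work goes in short steps, Python scripts to look and compute and a tool call to move; the robot and the scene stay as the last step left them, time stands still between calls to the robot, and variables do not carry over. Pictures are saved under pics/ and viewed, on a budget of 10 in all, crops included, one or two more only if the job needs it, and the job is handed in when it is done.

Besides the shell and the picture viewer there is one more tool, called as name(argument=value, ...), one argument or row to a line, values as JSON. move_arm: Moves the arm, as the interface text tells. Scaled input: -1 to 1 covers 100 mm each way for a shift and 2 rad each way for a turn. Its arguments: {"type":"object","properties":{"targets":{"type":"array","items":{"type":"object","properties":{"slide":{"type":"array","items":{"type":"number"}},"angular":{"type":"array","items":{"type":"number"}},"gripper":{"type":"number"}}}}},"required":["targets"]}

```bash
mkdir -p pics; cat > h.py <<'E'
import numpy as np, cv2
from bench import robot
def grab(n,f=None):
    c=robot.read_camera(n)
    if f: cv2.imwrite('pics/'+f,c['pixels'][:,:,::-1])
    return c
def ray(c,u,v):
    M=c['cam_to_world']; d=M[:3,:3]@np.linalg.inv(c['K'])@np.array([u,v,1.]); return M[:3,3],d
def onz(c,u,v,z):
    o,d=ray(c,u,v); return o+d*(z-o[2])/d[2]
E
python3 - <<'E'
from h import *
s=robot.get_state(); print(s['time'],s['eef_pos'],s['eef_rot'],s['width'])
a=grab('scene','s0.png'); b=grab('top','t0.png')
for c in (a,b): print(c['K'],c['cam_to_world'].round(3))
E
```

```text
0.0 [ 176.57143074 -598.97147895  203.23980922] [[ 9.59181221e-01  2.82791513e-01 -5.87667021e-04]
 [ 2.82792087e-01 -9.59180086e-01  1.48297902e-03]
 [-1.44304622e-04 -1.58863321e-03 -9.99998728e-01]] 0.996376943163836
[[577.62957431   0.         315.53261033]
 [  0.         577.62957431 244.10042845]
 [  0.           0.           1.        ]] [[ 3.160000e-01  5.700000e-01 -7.580000e-01  1.561651e+03]
 [ 9.490000e-01 -1.830000e-01  2.590000e-01 -3.308560e+02]
 [ 9.000000e-03 -8.010000e-01 -5.980000e-01  8.920110e+02]
 [ 0.000000e+00  0.000000e+00  0.000000e+00  1.000000e+00]]
[[480.46211654   0.         310.81268612]
 [  0.         480.46211654 239.49773018]
 [  0.           0.           1.        ]] [[-1.30000e-02 -9.93000e-01  1.17000e-01  4.26428e+02]
 [-9.99000e-01  1.60000e-02  3.10000e-02 -2.26460e+01]
 [-3.20000e-02 -1.17000e-01 -9.93000e-01  1.21154e+03]
 [ 0.00000e+00  0.00000e+00  0.00000e+00  1.00000e+00]]
```

View pics/s0.png

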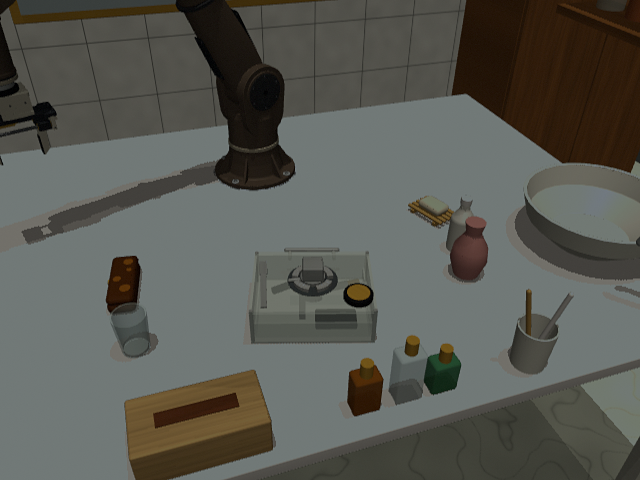

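View pics/t0.png

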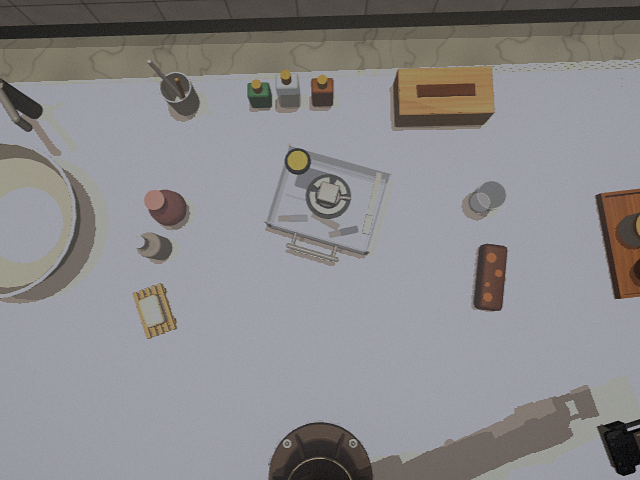

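The scene view shows the knob at (313,270) and the handle at (312,250). The top view shows the organiser at about (328,200), with the handle at (313,250), the compact at (298,160) and the file near (377,205). I'll zoom in on the top view.

```bash
python3 - <<'E'
from h import *
b=grab('top'); p=b['pixels'][135:275,250:405,::-1]
cv2.imwrite('pics/t1.png',cv2.resize(p,None,fx=4,fy=4,interpolation=cv2.INTER_CUBIC))
for u,v,z in [(328,194,137),(313,250,66),(340,256,66),(288,247,66)]: print(u,v,onz(b,u,v,z).round(1), b['depth'][v,u])
E
```

```text
328 194 [656.8 -29.8 137. ] 1091.4952
313 250 [536.2   7.9  66. ] 1217.3688
340 256 [520.8 -56.4  66. ] 1211.3422
288 247 [544.4  67.9  66. ] 1147.6499
```

View pics/t1.png

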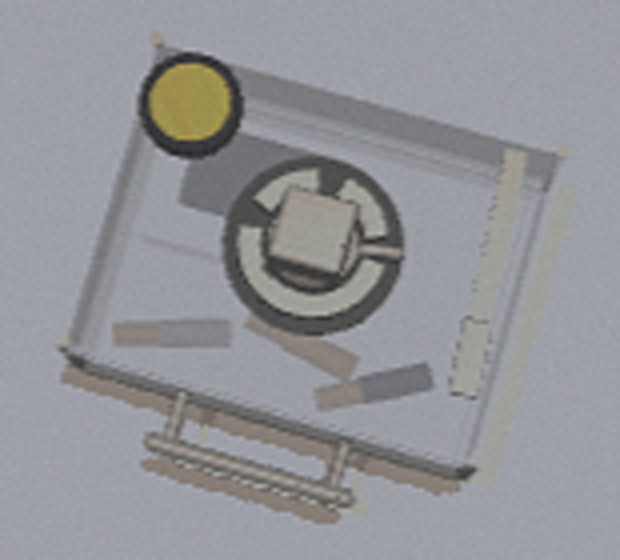

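Head centre should be near (660,-30), and the organiser's yaw is about -17°. I'm moving there with some extra height.

move_arm(
  targets=[
    {"slide": [0.4,-0.25,-0.5],"angular": [0,0,0.1],"gripper": 0},
    {"slide": [0.9,-0.6,-0.6],"angular": [0,0,0.1],"gripper": 0},
    {"slide": [0.9,-0.6,-0.6],"angular": [0,0,0.1],"gripper": 0},
  ],
)

```text
time: 0.52
eef_pos: [250.5, -513.0, 264.8]
eef_rot: [[0.996, 0.094, 0.003], [0.094, -0.996, 0.001], [0.003, -0.001, -1.0]]
wrist_force: [-0.8, -1.3, 0.9]
width: 1.002
```

move_arm(
  targets=[
    {"slide": [0.5,-0.5,0],"angular": [0,0,0],"gripper": 0},
    {"slide": [1,-1,0],"angular": [0,0,0],"gripper": 0},
    {"slide": [1,-1,0],"angular": [0,0,0],"gripper": 0},
  ],
)

```text
time: 0.9
eef_pos: [343.1, -400.9, 264.9]
eef_rot: [[0.995, 0.099, 0.003], [0.099, -0.995, 0.002], [0.003, -0.002, -1.0]]
wrist_force: [1.2, -0.7, -0.0]
width: 1.003
```

move_arm(
  targets=[
    {"slide": [0.5,-0.5,0],"angular": [0,0,0],"gripper": 0},
    {"slide": [1,-1,0],"angular": [0,0,0],"gripper": 0},
    {"slide": [1,-1,0],"angular": [0,0,0],"gripper": 0},
  ],
)

```text
time: 1.27
eef_pos: [434.9, -287.9, 265.1]
eef_rot: [[0.995, 0.104, 0.003], [0.104, -0.995, 0.004], [0.004, -0.003, -1.0]]
wrist_force: [-0.2, -0.6, 0.2]
width: 1.002
```

move_arm(
  targets=[
    {"slide": [0.5,-0.5,0],"angular": [0,0,0],"gripper": 0},
    {"slide": [1,-1,0],"angular": [0,0,0],"gripper": 0},
    {"slide": [1,-1,0],"angular": [0,0,0],"gripper": 0},
  ],
)

```text
time: 1.65
eef_pos: [525.9, -174.1, 265.2]
eef_rot: [[0.994, 0.11, 0.003], [0.11, -0.994, 0.006], [0.004, -0.005, -1.0]]
wrist_force: [0.9, -0.1, 1.2]
width: 1.003
```

move_arm(
  targets=[
    {"slide": [0.5,-0.5,0],"angular": [0,0,0],"gripper": 0},
    {"slide": [0.9,-0.9,0],"angular": [0,0,0],"gripper": 0},
    {"slide": [0.9,-0.9,0],"angular": [0,0,0],"gripper": 0},
  ],
)

```text
time: 2.02
eef_pos: [607.2, -69.7, 264.9]
eef_rot: [[0.993, 0.116, 0.002], [0.116, -0.993, 0.008], [0.003, -0.008, -1.0]]
wrist_force: [-0.5, 0.1, 0.3]
width: 1.0
```

move_arm(
  targets=[
    {"slide": [0.55,-0.33,0],"angular": [0,0,0.12],"gripper": 0},
    {"slide": [0.55,-0.33,0],"angular": [0,0,0.12],"gripper": 0},
    {"slide": [0.55,-0.33,0],"angular": [0,0,0.12],"gripper": 0},
  ],
)

```text
time: 2.4
eef_pos: [657.8, -31.2, 264.4]
eef_rot: [[0.992, -0.122, 0.001], [-0.122, -0.992, 0.008], [-0.0, -0.008, -1.0]]
wrist_force: [-0.3, -0.3, 0.4]
width: 1.0
```

```bash
cat >> h.py <<'E'
def wrist(f=None):
    s=robot.get_state(); c=robot.read_camera('wrist')
    T=np.eye(4); T[:3,:3]=s['eef_rot']; T[:3,3]=s['eef_pos']; c['cam_to_world']=T@c['mount']
    if f: cv2.imwrite('pics/'+f,c['pixels'][:,:,::-1])
    return s,c
E
python3 - <<'E'
from h import *
s,c=wrist('w0.png'); print(s['qpos'].round(3) if hasattr(s['qpos'],'round') else s['qpos'],s['eef_pos'],c['mount'].round(3))
d=c['depth'];M=c['cam_to_world'];K=c['K']
v,u=np.mgrid[:480,:640]; P=np.stack([(u-K[0,2])/K[0,0]*d,(v-K[1,2])/K[1,1]*d,d],-1)@M[:3,:3].T+M[:3,3]
m=(d>0)&(abs(P[...,2]-137)<6)&(np.hypot(P[...,0]-660,P[...,1]+31)<50)
m=cv2.morphologyEx(m.astype('uint8'),cv2.MORPH_OPEN,np.ones((5,5)))
n,l,st,ce=cv2.connectedComponentsWithStats(m); print(st)
for i in range(1,n):
    if st[i,4]>500:
        q=P[l==i]; r=cv2.minAreaRect(q[:,:2].astype(np.float32)); print(st[i],r,np.median(q[:,2]))
np.save('P.npy',P)
E
```

```text
[ 0.094  0.465 -0.194  1.379  0.082  1.305 -1.794] [657.77873188 -31.22659679 264.3923464 ] [[ 1.00000e-03 -9.68000e-01 -2.50000e-01  6.68970e+01]
 [ 1.00000e+00  1.00000e-03  0.00000e+00  1.53200e+00]
 [ 0.00000e+00 -2.50000e-01  9.68000e-01 -1.80495e+02]
 [ 0.00000e+00  0.00000e+00  0.00000e+00  1.00000e+00]]
[[     0      0    640    480 304532]
 [   293    187     58     58   2668]]
[ 293  187   58   58 2668] ((661.9154663085938, -31.44677734375), (43.837406158447266, 43.99357223510742), 72.79582977294922) 136.76052493885854
```

View pics/w0.png

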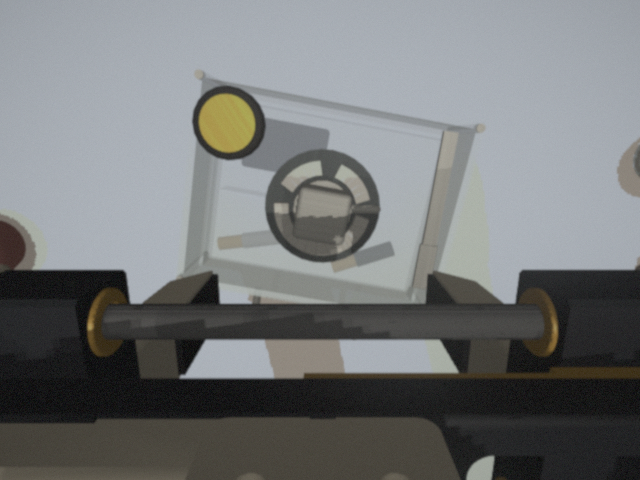

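```bash
python3 - <<'E'
from h import *
P=np.load('P.npy'); img=cv2.imread('pics/w0.png')
sel=(abs(P[...,2]-137)<5)&(np.hypot(P[...,0]-662,P[...,1]+31)<45)
q=P[sel][:,:2].astype(np.float32)
for a in range(-30,20,3):
    t=np.radians(a); R=np.array([[np.cos(t),np.sin(t)],[-np.sin(t),np.cos(t)]]); w=q@R.T
    print(a,[round(float(np.percentile(w[:,i],99)-np.percentile(w[:,i],1)),1) for i in (0,1)],end=' ')
top=(abs(P[...,2]-90)<2.5)
print(top.sum())
cv2.imwrite('pics/w0c.png',np.hstack([cv2.resize(img[150:270,260:390],None,fx=4,fy=4),cv2.resize((sel[180:255,285:360]*255).astype('uint8'),(480,480),interpolation=0)[:,:,None].repeat(3,2)[:, :270]]))
E
```

```text
-30 [45.6, 45.7] -27 [44.7, 44.8] -24 [43.7, 43.8] -21 [42.8, 43.1] -18 [42.4, 42.8] -15 [42.6, 42.8] -12 [43.3, 43.4] -9 [44.4, 44.4] -6 [45.3, 45.7] -3 [46.2, 46.3] 0 [47.3, 47.2] 3 [48.2, 48.0] 6 [48.9, 48.8] 9 [49.8, 49.6] 12 [50.5, 50.2] 15 [50.9, 50.7] 18 [51.2, 51.2] 42789
```

View pics/w0c.png

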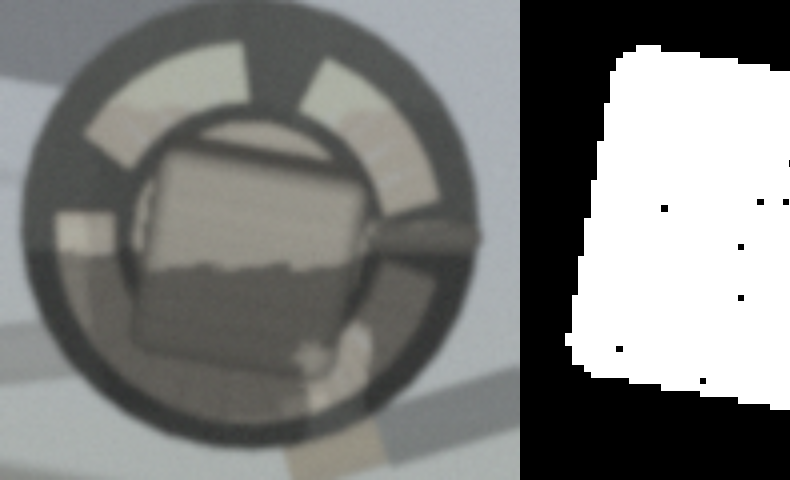

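The head's flats lie at -17°, aligned with the organiser, and the key points -97° into the first notch. The centre is (662,-31.4) and the top is at z 137, which matches the given sizes. I'm aligning the jaws to -107° and descending to TCP z≈109.

move_arm(
  targets=[
    {"slide": [0.04,0,0.4],"angular": [0,0,0.09],"gripper": 0},
    {"slide": [0.04,0,0.8],"angular": [0,0,0.09],"gripper": 0},
    {"slide": [0.04,0,0.95],"angular": [0,0,0.09],"gripper": 0},
    {"slide": [0.04,0,0.95],"angular": [0,0,0.09],"gripper": 0},
  ],
)

```text
time: 2.95
eef_pos: [660.9, -32.9, 169.6]
eef_rot: [[0.954, -0.299, -0.0], [-0.299, -0.954, 0.007], [-0.002, -0.007, -1.0]]
wrist_force: [0.5, 0.6, 0.3]
width: 0.999
```

```bash
python3 - <<'E'
from h import *
s=robot.get_state();R=np.array(s['eef_rot']);p=np.array(s['eef_pos'])
print(p,np.degrees(np.arctan2(R[1,1],R[0,1])),R[:,2],'tool delta',R.T@(np.array([661.9,-31.4,109])-p))
E
```

```text
[660.87592047 -32.87550327 169.56178404] -107.38851855631559 [-1.35147696e-04  7.12011346e-03 -9.99974643e-01] tool delta [ 0.67302417 -1.30502399 60.5706157 ]
```

move_arm(
  targets=[
    {"slide": [0.01,-0.015,0.3],"angular": [0,0,0],"gripper": 0},
    {"slide": [0.01,-0.015,0.6],"angular": [0,0,0],"gripper": 0},
    {"slide": [0.01,-0.015,0.605],"angular": [0,0,0],"gripper": 0},
    {"slide": [0.01,-0.015,0.605],"angular": [0,0,0],"gripper": 1},
    {"slide": [0.01,-0.015,0.605],"angular": [0,0,0],"gripper": 1},
    {"slide": [0.01,-0.015,0.605],"angular": [0,0,0],"gripper": 1},
    {"slide": [0.01,-0.015,0.605],"angular": [0,0,0],"gripper": 1},
    {"slide": [0.01,-0.015,0.605],"angular": [0,0,0],"gripper": 1},
    {"slide": [0.01,-0.015,0.605],"angular": [0,0,0],"gripper": 1},
  ],
)

```text
time: 4.08
eef_pos: [662.7, -30.3, 109.4]
eef_rot: [[0.955, -0.298, 0.001], [-0.298, -0.955, 0.008], [-0.002, -0.008, -1.0]]
wrist_force: [0.4, 3.0, 1.5]
width: 0.471
```

The jaws hold the head (43 mm opening). Pulling up.

move_arm(
  targets=[
    {"slide": [0,0,-0.08],"angular": [0,0,0],"gripper": 1},
    {"slide": [0,0,-0.15],"angular": [0,0,0],"gripper": 1},
    {"slide": [0,0,-0.15],"angular": [0,0,0],"gripper": 1},
    {"slide": [0,0,-0.15],"angular": [0,0,0],"gripper": 1},
  ],
)

```text
time: 4.58
eef_pos: [662.8, -30.2, 124.9]
eef_rot: [[0.955, -0.298, 0.001], [-0.298, -0.955, 0.008], [-0.001, -0.008, -1.0]]
wrist_force: [0.1, 2.9, 1.4]
width: 0.474
```

```bash
cat >> h.py <<'E'
def head(zlo=132,zhi=162):
    s,c=wrist(); d=c['depth'];M=c['cam_to_world'];K=c['K']
    v,u=np.mgrid[:480,:640]; P=np.stack([(u-K[0,2])/K[0,0]*d,(v-K[1,2])/K[1,1]*d,d],-1)@M[:3,:3].T+M[:3,3]
    m=(d>0)&(P[...,2]>zlo)&(P[...,2]<zhi)&(np.hypot(P[...,0]-662,P[...,1]+31)<36)
    q=P[m]; print('n',m.sum(),'z pct',np.percentile(q[:,2],[10,50,90]).round(1))
    R=np.array(s['eef_rot']); print('jaw yaw',np.degrees(np.arctan2(R[1,1],R[0,1])).round(2),'q7',s['qpos'][6])
    if len(q)>200: print(cv2.minAreaRect(q[:,:2].astype(np.float32)))
    return s,c,P
E
python3 -c "
from h import *
head()"
```

```text
n 7302 z pct [146.  152.  153.3]
jaw yaw -107.34 q7 -1.9805740738806685
((662.7058715820312, -31.211078643798828), (68.03015899658203, 43.556514739990234), 72.55516052246094)
```

The head's top is at 152, so it has been pulled up 15 mm. Turning 1.40 rad anticlockwise.

move_arm(
  targets=[
    {"slide": [0,0,0],"angular": [0,0,-0.08],"gripper": 1},
    {"slide": [0,0,0],"angular": [0,0,-0.17],"gripper": 1},
    {"slide": [0,0,0],"angular": [0,0,-0.26],"gripper": 1},
    {"slide": [0,0,0],"angular": [0,0,-0.35],"gripper": 1},
    {"slide": [0,0,0],"angular": [0,0,-0.44],"gripper": 1},
    {"slide": [0,0,0],"angular": [0,0,-0.53],"gripper": 1},
    {"slide": [0,0,0],"angular": [0,0,-0.62],"gripper": 1},
    {"slide": [0,0,0],"angular": [0,0,-0.7],"gripper": 1},
    {"slide": [0,0,0],"angular": [0,0,-0.7],"gripper": 1},
    {"slide": [0,0,0],"angular": [0,0,-0.7],"gripper": 1},
  ],
)

```text
time: 5.88
eef_pos: [662.8, -29.7, 124.7]
eef_rot: [[0.459, 0.889, 0.001], [0.889, -0.459, 0.009], [0.009, -0.003, -1.0]]
wrist_force: [1.3, 4.1, -1.6]
width: 0.471
```

```bash
python3 -c "
from h import *
head()"
```

```text
n 7332 z pct [146.5 151.8 153.2]
jaw yaw -27.3 q7 -0.7650577569795843
((662.1435546875, -30.568588256835938), (43.39398956298828, 68.63224029541016), 62.30775833129883)
```

move_arm(
  targets=[
    {"slide": [0,0,0.06],"angular": [0,0,0],"gripper": 1},
    {"slide": [0,0,0.12],"angular": [0,0,0],"gripper": 1},
    {"slide": [0,0,0.16],"angular": [0,0,0],"gripper": 1},
    {"slide": [0,0,0.16],"angular": [0,0,0],"gripper": 1},
    {"slide": [0,0,0.16],"angular": [0,0,0],"gripper": 1},
  ],
)

```text
time: 6.55
eef_pos: [662.9, -29.5, 109.4]
eef_rot: [[0.459, 0.889, 0.002], [0.889, -0.459, 0.009], [0.009, -0.002, -1.0]]
wrist_force: [-2.2, 2.9, 7.0]
width: 0.472
```

move_arm(
  targets=[
    {"slide": [0,0,0],"angular": [0,0,0],"gripper": 0},
    {"slide": [0,0,0],"angular": [0,0,0],"gripper": 0},
    {"slide": [0,0,0],"angular": [0,0,0],"gripper": 0},
    {"slide": [0,0,0],"angular": [0,0,0],"gripper": 0},
    {"slide": [0,0,0],"angular": [0,0,0],"gripper": 0},
    {"slide": [0,0,0],"angular": [0,0,0],"gripper": 0},
    {"slide": [0,0,0],"angular": [0,0,0],"gripper": 0},
  ],
)

```text
time: 7.42
eef_pos: [662.9, -29.5, 109.3]
eef_rot: [[0.459, 0.889, 0.002], [0.889, -0.459, 0.009], [0.008, -0.003, -1.0]]
wrist_force: [0.1, 0.3, 0.0]
width: 1.001
```

```bash
python3 -c "
from h import *
head(132,142)"
```

```text
n 5783 z pct [134.9 136.6 137.5]
jaw yaw -27.29 q7 -0.772815815373016
((662.5322265625, -31.005386352539062), (43.712425231933594, 44.04711151123047), 62.776615142822266)
```

The knob is home in the middle notch (top at 136.6, yaw 62.8°) and free. Taking a fresh hold and pulling.

move_arm(
  targets=[
    {"slide": [-0.015,0,0],"angular": [0,0,0],"gripper": 1},
    {"slide": [-0.015,0,0],"angular": [0,0,0],"gripper": 1},
    {"slide": [-0.015,0,0],"angular": [0,0,0],"gripper": 1},
    {"slide": [-0.015,0,0],"angular": [0,0,0],"gripper": 1},
    {"slide": [-0.015,0,0],"angular": [0,0,0],"gripper": 1},
    {"slide": [-0.015,0,0],"angular": [0,0,0],"gripper": 1},
    {"slide": [-0.015,0,-0.08],"angular": [0,0,0],"gripper": 1},
    {"slide": [-0.015,0,-0.15],"angular": [0,0,0],"gripper": 1},
    {"slide": [-0.015,0,-0.15],"angular": [0,0,0],"gripper": 1},
    {"slide": [-0.015,0,-0.15],"angular": [0,0,0],"gripper": 1},
  ],
)

```text
time: 8.72
eef_pos: [662.1, -30.7, 124.7]
eef_rot: [[0.458, 0.889, 0.002], [0.889, -0.458, 0.009], [0.009, -0.002, -1.0]]
wrist_force: [-1.3, 1.5, 0.5]
width: 0.474
```

```bash
python3 -c "
from h import *
head()"
```

```text
n 7520 z pct [147.1 151.9 153.3]
jaw yaw -27.28 q7 -0.7635285577410537
((666.1351318359375, -23.06869888305664), (27.276342391967773, 69.5267105102539), 61.374324798583984)
```

move_arm(
  targets=[
    {"slide": [0,0,0],"angular": [0,0,-0.08],"gripper": 1},
    {"slide": [0,0,0],"angular": [0,0,-0.17],"gripper": 1},
    {"slide": [0,0,0],"angular": [0,0,-0.26],"gripper": 1},
    {"slide": [0,0,0],"angular": [0,0,-0.35],"gripper": 1},
    {"slide": [0,0,0],"angular": [0,0,-0.44],"gripper": 1},
    {"slide": [0,0,0],"angular": [0,0,-0.53],"gripper": 1},
    {"slide": [0,0,0],"angular": [0,0,-0.62],"gripper": 1},
    {"slide": [0,0,0],"angular": [0,0,-0.7],"gripper": 1},
    {"slide": [0,0,0],"angular": [0,0,-0.7],"gripper": 1},
    {"slide": [0,0,0],"angular": [0,0,-0.7],"gripper": 1},
  ],
)

```text
time: 10.02
eef_pos: [663.0, -30.4, 124.7]
eef_rot: [[-0.795, 0.606, 0.003], [0.606, 0.795, 0.01], [0.003, 0.01, -1.0]]
wrist_force: [5.7, 3.0, -4.8]
width: 0.472
```

```bash
python3 -c "
from h import *
head()"
```

```text
n 7507 z pct [146.9 151.8 153.2]
jaw yaw 52.7 q7 0.45521966773891237
((655.1004028320312, -25.749019622802734), (69.33401489257812, 26.847633361816406), 53.46151351928711)
```

Turned by 80.0°. Pushing home and releasing.

move_arm(
  targets=[
    {"slide": [0,0,0.06],"angular": [0,0,0],"gripper": 1},
    {"slide": [0,0,0.12],"angular": [0,0,0],"gripper": 1},
    {"slide": [0,0,0.16],"angular": [0,0,0],"gripper": 1},
    {"slide": [0,0,0.16],"angular": [0,0,0],"gripper": 1},
    {"slide": [0,0,0.16],"angular": [0,0,0],"gripper": 1},
  ],
)

```text
time: 10.7
eef_pos: [663.3, -30.4, 109.3]
eef_rot: [[-0.795, 0.607, 0.004], [0.607, 0.795, 0.009], [0.002, 0.01, -1.0]]
wrist_force: [0.8, 0.3, 6.1]
width: 0.474
```

move_arm(
  targets=[
    {"slide": [0,0,0],"angular": [0,0,0],"gripper": 0},
    {"slide": [0,0,0],"angular": [0,0,0],"gripper": 0},
    {"slide": [0,0,0],"angular": [0,0,0],"gripper": 0},
    {"slide": [0,0,0],"angular": [0,0,0],"gripper": 0},
    {"slide": [0,0,0],"angular": [0,0,0],"gripper": 0},
    {"slide": [0,0,0],"angular": [0,0,0],"gripper": 0},
    {"slide": [0,0,0],"angular": [0,0,0],"gripper": 0},
  ],
)

```text
time: 11.58
eef_pos: [663.3, -30.4, 109.3]
eef_rot: [[-0.795, 0.607, 0.004], [0.607, 0.795, 0.009], [0.002, 0.01, -1.0]]
wrist_force: [0.5, -0.7, -0.6]
width: 0.997
```

```bash
python3 -c "
from h import *
head(132,142)"
```

```text
n 5950 z pct [135.  136.6 137.5]
jaw yaw 52.65 q7 0.4437375376792657
((655.4998168945312, -25.896556854248047), (44.16557312011719, 27.562231063842773), 52.23465347290039)
```

The knob is home in the last notch (136.6). Lifting, then turning the jaws to -17° and moving over the handle, which should be at about (533,9,66).

move_arm(
  targets=[
    {"slide": [0,0,-0.5],"angular": [0,0,0],"gripper": 0},
    {"slide": [0.1,0,-0.9],"angular": [0,0,0],"gripper": 0},
    {"slide": [0.4,-0.1,-1],"angular": [0,0,0],"gripper": 0},
  ],
)

```text
time: 12.0
eef_pos: [626.8, -14.4, 212.1]
eef_rot: [[-0.794, 0.607, 0.009], [0.608, 0.794, 0.01], [-0.001, 0.014, -1.0]]
wrist_force: [-0.2, 0.7, -0.1]
width: 1.0
```

move_arm(
  targets=[
    {"slide": [0.3,-0.1,0],"angular": [0,0,0.08],"gripper": 0},
    {"slide": [0.6,-0.2,0],"angular": [0,0,0.17],"gripper": 0},
    {"slide": [0.85,-0.36,0],"angular": [0,0,0.26],"gripper": 0},
    {"slide": [0.85,-0.36,0],"angular": [0,0,0.35],"gripper": 0.3},
    {"slide": [0.85,-0.36,0],"angular": [0,0,0.44],"gripper": 0.7},
    {"slide": [0.85,-0.36,0],"angular": [0,0,0.53],"gripper": 0.7},
    {"slide": [0.85,-0.36,0],"angular": [0,0,0.61],"gripper": 0.7},
    {"slide": [0.85,-0.36,0],"angular": [0,0,0.61],"gripper": 0.7},
  ],
)

```text
time: 13.0
eef_pos: [537.4, 8.9, 211.7]
eef_rot: [[0.296, 0.955, 0.009], [0.955, -0.296, 0.01], [0.012, 0.006, -1.0]]
wrist_force: [-0.4, -0.9, -0.6]
width: 0.504
```

```bash
python3 - <<'E'
from h import *
s,c,P=head(132,142)
cv2.imwrite('pics/w2.png',c['pixels'][:,:,::-1])
print(s['eef_pos'],s['width'])
d=np.array([np.cos(np.radians(-17.2)),np.sin(np.radians(-17.2))]); e=np.array([-d[1],d[0]])
Q=P[...,:2]-np.array([662.2,-31.2]); a=Q@d; b=Q@e
m=(abs(P[...,2]-69)<6)&(a<-103)&(a>-160)&(abs(b)<48); q=P[m]
print(m.sum())
if m.sum(): print(np.percentile(a[m],[2,50,98]),np.median(q,0),cv2.minAreaRect(q[:,:2].astype(np.float32)))
E
```

```text
n 3720 z pct [135.1 136.5 137.5]
jaw yaw -17.23 q7 -0.6460640857168757
((661.6887817382812, -30.872241973876953), (43.92007827758789, 44.067535400390625), 53.14201354980469)
[537.44168175   8.85518823 211.67671244] 0.5043630083054361
1501
[-142.07282264 -136.18899916 -109.27605068] [533.00905606  11.72010806  70.29941014] ((544.9336547851562, 5.081920623779297), (96.04448699951172, 39.19141387939453), 72.97870635986328)
```

View pics/w2.png

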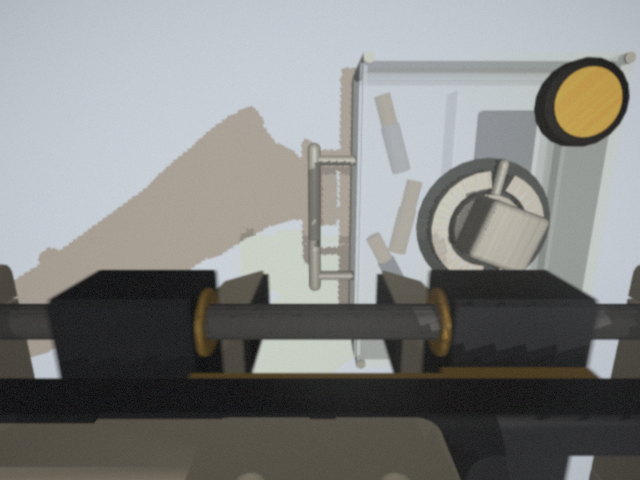

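The bar is at columns 309–320 and its centre is about 135.5 mm in front of the axis. The knob's yaw is 143°, which is 2.80 rad. Descending to just above the handle with a 24 mm opening.

move_arm(
  targets=[
    {"slide": [0,-0.05,0.4],"angular": [0,0,0],"gripper": 0.74},
    {"slide": [0,-0.05,0.8],"angular": [0,0,0],"gripper": 0.74},
    {"slide": [0,-0.05,0.95],"angular": [0,0,0],"gripper": 0.74},
    {"slide": [0,-0.05,0.95],"angular": [0,0,0],"gripper": 0.74},
    {"slide": [0,-0.05,0.95],"angular": [0,0,0],"gripper": 0.74},
  ],
)

```text
time: 13.68
eef_pos: [534.6, 11.5, 118.0]
eef_rot: [[0.293, 0.956, 0.011], [0.956, -0.293, 0.01], [0.013, 0.008, -1.0]]
wrist_force: [0.5, -0.1, 0.5]
width: 0.26
```

```bash
python3 - <<'E'
from h import *
s,c=wrist('w3.png')
dp=c['depth'];M=c['cam_to_world'];K=c['K']
v,u=np.mgrid[:480,:640]; P=np.stack([(u-K[0,2])/K[0,0]*dp,(v-K[1,2])/K[1,1]*dp,dp],-1)@M[:3,:3].T+M[:3,3]
R=np.array(s['eef_rot']);t=(P-np.array(s['eef_pos']))@R
m=(abs(P[...,2]-68)<6)&(abs(t[...,1])<14)&(t[...,0]>-5)&(t[...,0]<46)
q=t[m];print(s['eef_pos'],s['width'],m.sum(),np.percentile(q,[5,50,95],axis=0).round(1),P[m][:,2].max())
f=(P[...,2]>75)&(P[...,2]<95)&(t[...,1]>15)&(t[...,1]<60)&(t[...,0]>10); print(f.sum(),np.percentile(t[f][:,1],[1,5]) if f.sum() else '')
E
```

```text
[534.58085718  11.47098668 117.96609639] 0.26024034111771427 1549 [[-2.1 -7.7 46.2]
 [22.5 -2.3 47.9]
 [44.6  2.7 50.9]] 73.15897144050916
12583 [32.53621591 33.32909773]
```

View pics/w3.png

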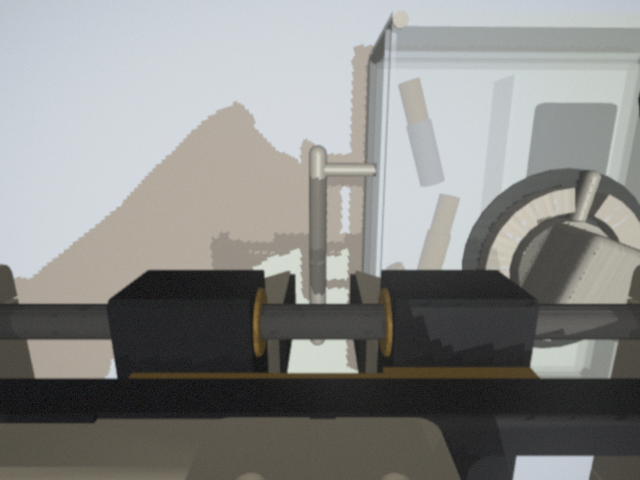

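The bar is at tool y -2.4 and the tray front at +32.6, i.e. 35 mm apart as specified. I'm shifting by -2 mm, descending and gripping.

move_arm(
  targets=[
    {"slide": [0,-0.02,0.1],"angular": [0,0,0],"gripper": 0.74},
    {"slide": [0,-0.02,0.4],"angular": [0,0,0],"gripper": 0.74},
    {"slide": [0,-0.02,0.68],"angular": [0,0,0],"gripper": 0.74},
    {"slide": [0,-0.02,0.68],"angular": [0,0,0],"gripper": 0.74},
    {"slide": [0,-0.02,0.68],"angular": [0,0,0],"gripper": 1},
    {"slide": [0,-0.02,0.68],"angular": [0,0,0],"gripper": 1},
    {"slide": [0,-0.02,0.68],"angular": [0,0,0],"gripper": 1},
    {"slide": [0,-0.02,0.68],"angular": [0,0,0],"gripper": 1},
  ],
)

```text
time: 14.72
eef_pos: [533.7, 12.7, 50.5]
eef_rot: [[0.293, 0.956, 0.012], [0.956, -0.294, 0.01], [0.013, 0.009, -1.0]]
wrist_force: [-0.8, 0.2, 0.1]
width: 0.006
```

The fingers read shut with no bar between them, so I'm checking with a picture.

```bash
python3 - <<'E'
from h import *
s,c=wrist('w4.png'); a=grab('scene')
print(s['eef_pos'],s['width'],s['wrist_force'])
i=cv2.resize(a['pixels'][210:350,210:410,::-1],(400,280)); w=cv2.resize(cv2.imread('pics/w4.png'),(400,300))
cv2.imwrite('pics/c4.png',np.hstack([i,w[:280]]))
E
```

```text
[533.73313004  12.66919651  50.46621206] 0.005783159143321157 [-0.79087129  0.23259718  0.09277925]
```

View pics/c4.png

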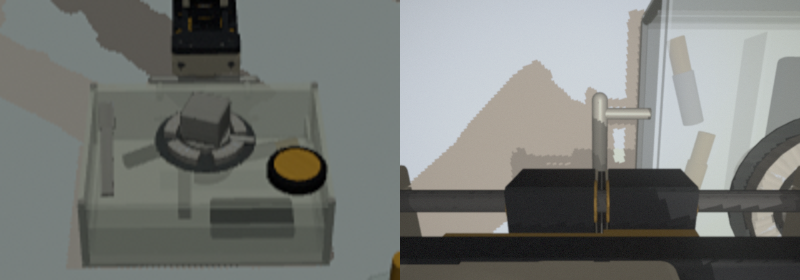

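```bash
python3 - <<'E'
from h import *
a=grab('scene'); M=np.linalg.inv(a['cam_to_world'])
def pr(p): q=M[:3,:3]@np.array(p)+M[:3,3]; return (a['K']@q/q[2])[:2].round(1)
for n,p in dict(tcp=(533.7,12.7,50.5),grasp=(533.5,12.5,69.5),body=(533,12,116),bar=(533.2,8.7,66),barL=(551,66,66),barR=(515.5,-48.6,66)).items(): print(n,pr(p))
cv2.imwrite('pics/c5.png',cv2.resize(a['pixels'][205:295,260:370,::-1],None,fx=6,fy=6,interpolation=cv2.INTER_CUBIC))
E
```

```text
tcp [312.6 254.8]
grasp [312.6 248.4]
body [312.4 232.3]
bar [311.  249.8]
barL [336.4 249.7]
barR [285.5 250. ]
```

View pics/c5.png

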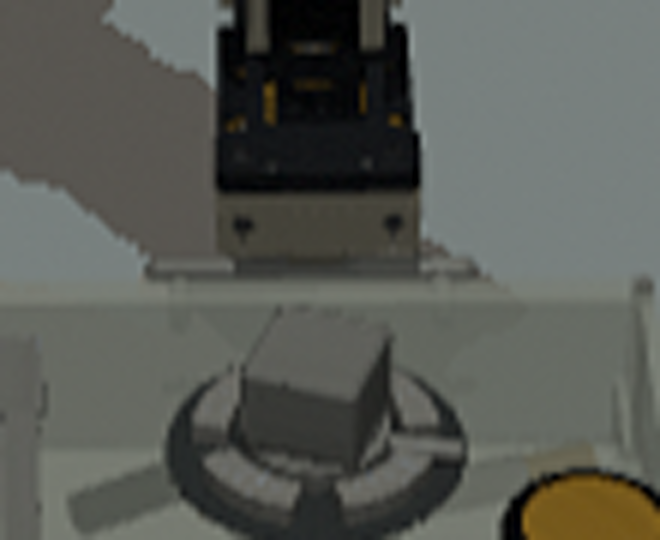

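```bash
python3 - <<'E'
from h import *
a=grab('scene'); T=a['cam_to_world']
for u in (312,290):
  for v in range(236,262,2):
    o,d=ray(a,u,v); p=o+d*a['depth'][v,u]; q=p[:2]-[662.2,-31.2]
    print(u,v,p.round(0),'a',round(q@[.955,-.296],1),a['pixels'][v,u])
s,c=wrist(); print(robot.grip_depth, s['eef_pos'])
d=c['depth'];M=c['mount'];K=c['K']
for v in range(200,330,8):
  u=321; p=M[:3,:3]@(np.linalg.inv(K)@[u,v,1.]*d[v,u])+M[:3,3]; print(v,p.round(0),c['pixels'][v,u])
E
```

```text
312 236 [625. -19. 176.] a -39.3 [14 14 17]
312 238 [622. -18. 168.] a -42.1 [71 69 59]
312 240 [622. -18. 163.] a -42.5 [72 69 60]
312 242 [614. -16. 152.] a -50.4 [68 67 57]
312 244 [615. -16. 147.] a -49.8 [69 67 58]
312 246 [616. -16. 143.] a -48.3 [69 67 58]
312 248 [546.   7.  81.] a -122.0 [49 48 42]
312 250 [540.   9.  70.] a -128.6 [63 64 61]
312 252 [571.  -1.  90.] a -95.9 [102 105  97]
312 254 [579.  -4.  90.] a -88.1 [114 119 109]
312 256 [585.  -6.  90.] a -80.8 [ 98 101  93]
312 258 [649. -27. 136.] a -14.1 [94 95 89]
312 260 [655. -29. 137.] a -7.0 [96 97 91]
290 236 [374.   3.  -2.] a -284.8 [87 85 80]
290 238 [385.  -0.  -0.] a -273.7 [89 86 81]
290 240 [395.  -3.   0.] a -263.8 [88 86 80]
290 242 [402.  -5.  -0.] a -255.9 [88 85 80]
290 244 [409.  -8.  -1.] a -248.6 [89 86 80]
290 246 [416.  -9.  -3.] a -241.8 [89 86 81]
290 248 [517. -38.  70.] a -137.1 [93 94 89]
290 250 [518. -38.  65.] a -135.6 [78 79 75]
290 252 [554. -49.  88.] a -98.0 [110 113 105]
290 254 [565. -52.  91.] a -86.7 [114 118 109]
290 256 [570. -53.  90.] a -81.2 [ 98 102  94]
290 258 [576. -55.  89.] a -75.1 [95 98 91]
290 260 [583. -57.  89.] a -67.6 [ 98 102  94]
18.8 [533.48983106  12.71256964  50.10319679]
200 [ 40.  -0. -21.] [128 126 118]
208 [ 37.  -0. -21.] [124 124 113]
216 [ 33.  -0. -21.] [126 125 118]
224 [ 30.  -0. -20.] [126 125 117]
232 [ 26.  -0. -21.] [124 121 115]
240 [ 23.  -0. -20.] [122 121 115]
248 [ 19.  -0. -20.] [123 119 113]
256 [ 16.  -0. -21.] [117 118 110]
264 [ 12.  -0. -22.] [106 105  96]
272 [  8.  -0. -21.] [99 99 91]
280 [  8.  -0. -30.] [52 50 47]
288 [  8.  -0. -38.] [46 43 36]
296 [  8.  -0. -46.] [47 45 44]
304 [  29.    0. -101.] [42 42 39]
312 [  29.    0. -104.] [60 58 58]
320 [  28.    0. -106.] [67 66 64]
328 [  26.    0. -106.] [67 66 64]
```

The finger is correctly between the bar and the tray front (the strip at a≈-125 is its back). The bar lies at tool y=0 between the fingers, so despite the odd width reading I can draw the tray. I'll pull gently and watch.

move_arm(
  targets=[
    {"slide": [0,-0.05,0],"angular": [0,0,0],"gripper": 1},
    {"slide": [0,-0.1,0],"angular": [0,0,0],"gripper": 1},
    {"slide": [0,-0.15,0],"angular": [0,0,0],"gripper": 1},
    {"slide": [0,-0.2,0],"angular": [0,0,0],"gripper": 1},
    {"slide": [0,-0.2,0],"angular": [0,0,0],"gripper": 1},
  ],
)

```text
time: 15.6
eef_pos: [513.9, 18.7, 49.9]
eef_rot: [[0.293, 0.956, 0.011], [0.956, -0.293, 0.01], [0.013, 0.008, -1.0]]
wrist_force: [-0.2, 0.3, 0.3]
width: 0.004
```

```bash
cat >> h.py <<'E'
def bar():
    a=robot.read_camera('scene'); v,u=np.mgrid[225:270,270:350]; out=[]
    for uu,vv in zip(u.ravel(),v.ravel()):
        o,d=ray(a,uu,vv); p=o+d*a['depth'][vv,uu]; q=p[:2]-[662.2,-31.2]
        A,B=q@[.955,-.296],q@[.296,.955]
        if 62<p[2]<74 and -235<A<-108 and 25<abs(B)<60: out.append(A)
    print('bar a pct',len(out),np.percentile(out,[5,25,50,75]).round(1) if out else '')
E
python3 -c "
from h import *
bar(); s=robot.get_state(); print(s['eef_pos'],s['wrist_force'])"
```

```text
bar a pct 119 [-139.6 -136.1 -133.7 -130.9]
[514.30582182  18.62224278  49.97019247] [-0.49683467  0.5484712  -0.42639447]
```

The bar did not move. Finding where the fingertips really are now.

```bash
python3 - <<'E'
from h import *
s,c=wrist('w6.png')
d=c['depth'];M=c['mount'];K=c['K']
for u in (321,310):
 for v in range(256,304,4):
  p=M[:3,:3]@(np.linalg.inv(K)@[u,v,1.]*d[v,u])+M[:3,3]; print(u,v,p.round(0),c['pixels'][v,u])
cv2.imwrite('pics/w6c.png',cv2.resize(cv2.imread('pics/w6.png')[120:340,200:460],None,fx=3,fy=2.7))
E
```

```text
321 256 [-7. -0. 51.] [148 142 130]
321 260 [-9. -0. 51.] [145 137 129]
321 264 [-12.  -0.  50.] [146 139 129]
321 268 [-14.  -0.  49.] [147 140 131]
321 272 [-17.  -0.  49.] [142 135 126]
321 276 [  8.  -0. -25.] [58 57 51]
321 280 [  8.  -0. -30.] [58 56 55]
321 284 [  7.  -0. -33.] [57 57 53]
321 288 [  8.  -0. -39.] [58 55 52]
321 292 [  8.  -0. -42.] [75 76 74]
321 296 [  7.  -0. -46.] [76 79 75]
321 300 [  8.  -0. -51.] [75 74 74]
310 256 [-7. -7. 50.] [147 140 131]
310 260 [-9. -7. 51.] [145 137 128]
310 264 [-11.  -7.  49.] [148 141 130]
310 268 [-14.  -7.  50.] [141 134 126]
310 272 [ 35.  -3. -95.] [40 42 38]
310 276 [ 34.  -2. -97.] [41 38 41]
310 280 [  35.   -2. -100.] [40 40 39]
310 284 [  35.   -2. -102.] [40 41 37]
310 288 [  34.   -2. -105.] [42 38 34]
310 292 [  35.   -2. -108.] [58 48 37]
310 296 [  35.   -2. -109.] [59 51 36]
310 300 [  34.   -2. -110.] [74 60 37]
```

View pics/w6c.png

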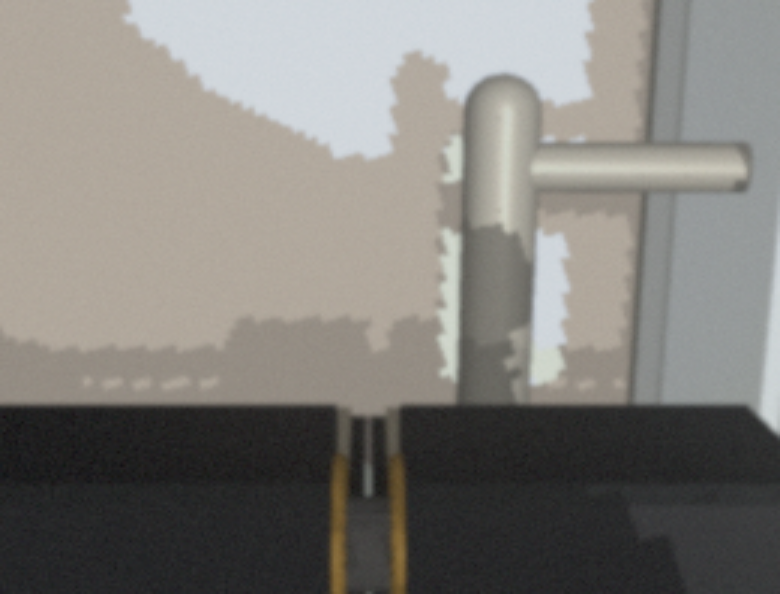

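Rays near the tips reach the counter past z≈-20 in the tool frame. So the real tips end about 20 mm short of the reported TCP, and the fingers had shut just above the bar. Plan: rise, reopen to 24 mm, go back 20 mm and descend 20 mm deeper.

move_arm(
  targets=[
    {"slide": [0,0,-0.3],"angular": [0,0,0],"gripper": 0.74},
    {"slide": [0,0,-0.4],"angular": [0,0,0],"gripper": 0.74},
    {"slide": [0,0.2,-0.4],"angular": [0,0,0],"gripper": 0.74},
    {"slide": [0,0.205,-0.4],"angular": [0,0,0],"gripper": 0.74},
    {"slide": [0,0.205,-0.2],"angular": [0,0,0],"gripper": 0.74},
    {"slide": [0,0.205,0],"angular": [0,0,0],"gripper": 0.74},
    {"slide": [0,0.205,0],"angular": [0,0,0],"gripper": 0.74},
  ],
)

```text
time: 16.58
eef_pos: [532.2, 12.6, 48.7]
eef_rot: [[0.293, 0.956, 0.008], [0.956, -0.293, 0.01], [0.012, 0.005, -1.0]]
wrist_force: [0.7, -0.7, -0.1]
width: 0.263
```

```bash
python3 - <<'E'
from h import *
s,c=wrist()
dp=c['depth'];M=c['mount'];K=c['K']
v,u=np.mgrid[:480,:640]; t=np.stack([(u-K[0,2])/K[0,0]*dp,(v-K[1,2])/K[1,1]*dp,dp],-1)@M[:3,:3].T+M[:3,3]
W=t@np.array(s['eef_rot']).T+s['eef_pos']
m=(abs(W[...,2]-68)<6)&(abs(t[...,1])<14)&(t[...,0]>10)&(t[...,0]<46)
print(s['eef_pos'],s['width'],m.sum(),np.percentile(t[m],[5,50,95],axis=0).round(1))
# finger inner faces / lowest finger points
g=(abs(t[...,0])<10)&(abs(t[...,1])<45)&(t[...,2]<5)&(t[...,2]>-70)
print(g.sum(),[(int(y),round(float(t[g&(abs(t[...,1]-y)<2)][:,2].max()),1)) for y in range(-40,41,4) if (g&(abs(t[...,1]-y)<2)).sum()>5])
E
```

```text
[532.157471    12.60376174  48.65029364] 0.2630505505621028 2091 [[ 12.   -4.1 -23. ]
 [ 29.4   0.7 -21.5]
 [ 45.    5.9 -18.7]]
3400 [(-24, -29.9), (-20, -25.8), (-16, -22.6), (-12, -21.8), (-4, -18.5), (0, -20.4), (4, -17.2), (12, -22.0), (16, -22.0), (20, -24.6), (24, -29.2), (36, 4.9)]
```

The bar is centred (tool y ≈ 0.8). Descending 22 mm more and closing.

move_arm(
  targets=[
    {"slide": [0,0.005,0.1],"angular": [0,0,0],"gripper": 0.74},
    {"slide": [0,0.005,0.2],"angular": [0,0,0],"gripper": 0.74},
    {"slide": [0,0.005,0.22],"angular": [0,0,0],"gripper": 0.74},
    {"slide": [0,0.005,0.22],"angular": [0,0,0],"gripper": 1},
    {"slide": [0,0.005,0.22],"angular": [0,0,0],"gripper": 1},
    {"slide": [0,0.005,0.22],"angular": [0,0,0],"gripper": 1},
    {"slide": [0,0.005,0.22],"angular": [0,0,0],"gripper": 1},
  ],
)

```text
time: 17.5
eef_pos: [532.5, 13.2, 27.6]
eef_rot: [[0.292, 0.956, 0.008], [0.956, -0.292, 0.01], [0.012, 0.005, -1.0]]
wrist_force: [-5.8, 1.5, 2.2]
width: 0.106
```

The width is 0.106 (~10–11 mm), so the bar is gripped. Drawing the tray out.

move_arm(
  targets=[
    {"slide": [0,-0.1,0],"angular": [0,0,0],"gripper": 1},
    {"slide": [0,-0.2,0],"angular": [0,0,0],"gripper": 1},
    {"slide": [0,-0.3,0],"angular": [0,0,0],"gripper": 1},
    {"slide": [0,-0.4,0],"angular": [0,0,0],"gripper": 1},
    {"slide": [0,-0.5,0],"angular": [0,0,0],"gripper": 1},
    {"slide": [0,-0.6,0],"angular": [0,0,0],"gripper": 1},
    {"slide": [0,-0.7,0],"angular": [0,0,0],"gripper": 1},
    {"slide": [0,-0.77,0],"angular": [0,0,0],"gripper": 1},
    {"slide": [0,-0.81,0],"angular": [0,0,0],"gripper": 1},
    {"slide": [0,-0.81,0],"angular": [0,0,0],"gripper": 1},
  ],
)

```text
time: 18.75
eef_pos: [456.1, 37.0, 27.6]
eef_rot: [[0.293, 0.956, 0.01], [0.956, -0.293, 0.011], [0.013, 0.007, -1.0]]
wrist_force: [5.4, 1.6, 3.0]
width: 0.107
```

```bash
python3 -c "
from h import *
bar(); s=robot.get_state(); print(s['eef_pos'],s['wrist_force'],s['width'])"
```

```text
bar a pct 187 [-215.6 -208.8 -177.1 -175. ]
[456.08539928  37.05936065  27.54520744] [3.65470668 0.77345055 3.901551  ] 0.10651393198979318
```

The tray is out 80 mm. Opening to 24 mm and lifting straight up.

move_arm(
  targets=[
    {"slide": [0,0,0],"angular": [0,0,0],"gripper": 0.76},
    {"slide": [0,0,0],"angular": [0,0,0],"gripper": 0.76},
    {"slide": [0,0,0],"angular": [0,0,0],"gripper": 0.76},
    {"slide": [0,0,0],"angular": [0,0,0],"gripper": 0.76},
    {"slide": [0,0,-0.2],"angular": [0,0,0],"gripper": 0.76},
    {"slide": [0,0,-0.5],"angular": [0,0,0],"gripper": 0.76},
    {"slide": [0,0,-1],"angular": [0,0,0],"gripper": 0.76},
    {"slide": [0,0,-1],"angular": [0,0,0],"gripper": 0.76},
  ],
)

```text
time: 19.8
eef_pos: [457.2, 36.5, 130.6]
eef_rot: [[0.293, 0.956, 0.016], [0.956, -0.293, 0.011], [0.015, 0.012, -1.0]]
wrist_force: [-0.2, 0.2, -1.0]
width: 0.238
```

move_arm(
  targets=[
    {"slide": [0,0,-0.5],"angular": [0,0,0],"gripper": 0.76},
    {"slide": [0,0,-1],"angular": [0,0,0],"gripper": 0.76},
    {"slide": [0,0,-1],"angular": [0,0,0],"gripper": 0.76},
    {"slide": [0,0,-1],"angular": [0,0,0],"gripper": 0.76},
  ],
)

```text
time: 20.3
eef_pos: [455.0, 35.0, 229.6]
eef_rot: [[0.293, 0.956, 0.014], [0.956, -0.293, 0.01], [0.014, 0.011, -1.0]]
wrist_force: [0.6, -1.4, -1.0]
width: 0.239
```

```bash
python3 -c "
from h import *
bar(); s=robot.get_state(); print(s['eef_pos'],s['wrist_force'],s['width']); head(132,142)
a=grab('scene')['pixels'][200:360,90:490,::-1]
cv2.imwrite('pics/end.png',cv2.resize(a,None,fx=2,fy=2))"
```

```text
bar a pct 221 [-215.5 -212.6 -197.6 -175.6]
[454.75026012  35.02293954 229.21351458] [-0.05353526  0.37113835  0.01943297] 0.24172003712490162
n 3220 z pct [134.8 136.5 137.5]
jaw yaw -17.05 q7 -0.6414325485706979
((661.462890625, -30.733537673950195), (43.99422836303711, 44.77640151977539), 52.6660270690918)
```

View pics/end.png

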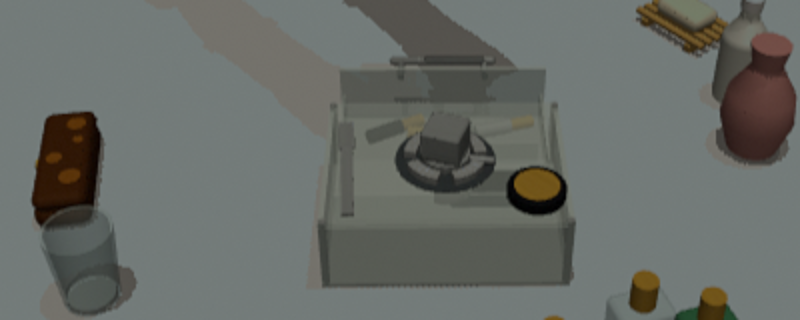

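The tray is fully out, with the bar at about -215 mm against -135 at the start. The knob is home in its last notch, and the compact and file are in place. Handing in.

```bash
python3 -c "
from h import *
robot.job_done()"
```

```text
the job is handed in; nothing more can be done
```

I unlocked the organiser in two notch steps, each with its own hold on the knob, then drew the tray out by its handle, let go and handed the job in. No verdict was reported.

**Final checks**
- **Knob:** the head's top is at z 136.5 mm, so it is home. Its yaw is about 160° from the start, which is 2.80 rad, the last notch.
- **Tray:** the gripper drew the bar 80 mm, and depth readings put the bar about 80 mm further out than at the start.
- **Robot:** it ended clear of everything at TCP z ≈ 230 mm with wrist force near zero. The run took about 20 s of the 56 s allowed.
- **Other things:** the final picture shows the file, compact, vase, bottle, tumbler, case and soap rest where they were. I judged this by eye only.

**What failed or disagreed**
- **First handle grip:** it closed on nothing. The width read 0.006 and a 20 mm pull left the bar where it was.
- **Cause:** the wrist depth showed the real fingertips end about 20 mm short of the reported TCP. I regripped about 22 mm deeper, the width read 0.106 (about 10 mm), and the pull then worked.
- **Pictures:** I viewed 10 images, plus one more for the final check, so 11 in all.

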